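Hang the snap gauge on the swivel hook

ROBOT

A 7-joint arm with a two-finger parallel gripper is mounted at the origin on the work surface. World frame = base frame: x ahead of the robot, y to its left, z up, the work surface at z = 0. Lengths are in m, angles in rad, forces in N, time in s.
With the tool pointing down it reaches from about 0.425 to 0.875 m from the base axis. Payload 4.7 kg.
Tool frame: the origin (TCP) lies midway between the tips of the shut fingers; the grasp point (between the pads) lies 19 mm behind it; z points along the fingers, y is the line along which they close (so a half turn about z gives the same grasp; the last joint's range is limited). The gripper opens to 87 mm and grips with 3 to 60 N. Pads are 19 mm wide; open, the fingers measure 117 mm over their backs; the gripper's body (75 mm by 190 mm) begins 51 mm behind the grasp point.
Start: joints at [1.222, 0.321, -0.07, 1.45, 0.023, 1.371, -0.057], TCP at [0.231, -0.608, 0.194] pointing down, gripper open.
Joint ranges: [-2.86, 2.86], [-0.3, 2.09], [-1.38, 1.24], [0.06, 2.45], [-1.56, 4.7], [0.09, 2.05], [-2.69, 2.69]. Speed limits (rad/s): [2.57, 2.57, 3.14, 3.14, 3.14, 3.14, 3.14].

INTERFACE

Orientations are given as a rotation vector (axis times angle).
In Python, from bench import ctrl gives the robot as it stands. The module is installed in compiled form; this text tells all that it offers.
- The arm moves only by the shell command python3 -m handwheel 'ROWS' [FORCE]. ROWS is JSON, a list of rows, each a list of 7 numbers: the finger opening in m, from 0 to 0.087, then the shift along the tool's x, y, z in m, then the turn, a rotation vector about the tool's x, y, z in degrees. A call has 1 to 12 rows; each row shifts and turns the commanded pose from where the row before left it, along the tool's axes as they then stand; what a row does not reach is not made up. A row lasts 1/8 s, in which the tool goes at most 62.5 mm and 10.7 degrees, less where a joint would pass 70% of its speed; a pose out of reach is approached as far as the arm can. A call is refused whole if a number of a shift passes 0.0625 or a number of a turn 10.7, either way. A call with a gripper value outside its range is refused whole. The fingers move at their own pace and stop on an object; FORCE is the grip in N (left out, the last holds). Time passes only in rows, so rows that do not move let the fingers close. It gives the time, the measured TCP pose, the force, the opening and the grip force at its end, in the units of the state.
- ctrl.get_state(): the state, without advancing time (a new reading comes with each control period).
- ctrl.get_image(name): name is "scene" or "top" or "wrist"; returns (picture, depth): 400x640x3 uint8, blue, green, red; 400x640 float32, m along the optical axis (not along the pixel's ray), 0 where there is no reading.
- ctrl.camera_info(name): a dict with "intrinsics" (3x3 intrinsics, pixels), "R" (3x3) and "t" (3): a world point X has camera coordinates R X + t. Camera axes: x right, y down, z forward; pixel columns grow to the right and rows downward; lengths in m; the calibration is good to about 2 mm. A picture is of the moment at which its call begins: read the wrist's pose just before it. camera_info takes no time and is no camera call; for the wrist camera it gives the pose at the moment of the call.
- ctrl.close_job(): hands the job in; it is judged then, once.
The state is a dict: "time": time; "joint_positions": joint angles; "qd": joint speeds; "joint_torque": joint torques, N m; "position": TCP position; "tool_rot": TCP orientation; "ft_force": force on the tool from outside, world axes, zero at the start; "torque": the same for the moment, N m; "grip_width": opening from 0.0 (shut) to 1.0 (fully open); "grip_force": force on a finger pad.
Only numpy, scipy, OpenCV 4.12 (cv2) and the standard library are available. Lean on these libraries where they do the work, as an engineer would, in place of code of your own. Each camera call takes 0.05 s, during which the arm holds its last target. There are 200 camera calls.

TASK

Turn the swivel hook on the green stand counter-clockwise (seen from above), towards the side of its base with the yellow stripe, until its brass tail meets the sprung red stop pin, and press it there briefly with about 10 N, gently, so that the pin never takes more than 18 N. Then take the yellow-topped gauge from the wooden rack and gently hang it by its hole on the hook, leaving the hook facing the striped side. Leave the blue-topped gauge, the collet and the bushing where they are.

Things in the scene. Friction and masses are not known exactly. Their poses are not given: they have to be found in the camera images.
- stand: Fixed green stand: round base 110 mm across, 12 to 18 mm high, upright post 20 mm across. Origin: centre of the underside, on the work surface; the hook's vertical swivel axis runs through it. Its +x axis points to the side of the base marked by a radial yellow stripe.
- stand_collar (a point): Point of the stand on the swivel axis, 159 mm up, inside the clamp collar (38 mm across). The collar carries a red stop pin, 11 mm across, 157 to 201 mm up, 45 mm from the axis. It stops the hook facing within 0.4 rad either side of the stand's +x; set by hand, so exactly where is not measured and must be felt. The sprung pin yields 1 mm per 6 N, at the hook's tail.
- hook: Swivel hook; origin on the swivel axis, 190 mm up, at mid-height of its bar; x points along the bar (the way it faces), z up. Hub radius 16 mm, top 8 mm above the bar's middle. Level bar 7 mm thick to x = 68 mm, then an upturned end rising 8 mm to x = 82 mm; shoulder disc, radius 12 mm, at x = 27 to 30 mm. Brass tail, 8 mm wide, to x = -57 mm. Stays where it is left.
- hook_push (a point): Middle of the hook's bar at x = 55 mm, where to push on its clockwise side. The hook starts 1.1 to 2.0 rad clockwise (from above) of the stand's +x; turning it takes 0.2 N m against friction (about 3.6 N here). At the pin, 10 N here press the tail on the pin with about 8 N (4 N are needed, over 18 N is too much).
- hook_tip (a point): The tip of the hook's upturned end, 82 mm from the axis and 8 mm above the middle of the level bar; turns with the hook.
- rack: Fixed light wooden rack 75 mm (its x) by 160 mm (its y), 36 mm high, origin at the centre of its underside. Two slots, at y = +45 and -45 mm, each 47 mm by 11 mm, floor 8 mm up, hold a gauge upright each, which gauge in which slot differs.
- gauge: The gauge to hang: steel snap gauge with yellow top, a flat plate 44 mm wide (its x), 8 mm thick (its y), 125 mm high (its z), about 0.24 kg, upright in a slot of the rack; origin at the centre of its lower end. Two prongs below 40 mm; a round through hole 18 mm wide along y, centre 70 mm up; plain plate above it to grip across the thickness.
- gauge_hole (a point): Centre of the hole of the yellow-topped gauge, 70 mm above its lower end and 55 mm below its top.
- spare: Bystander: the same gauge with blue top in the other slot of the rack; leave it there. Origin at the centre of its lower end.
- collet: Bystander: loose dark steel collet 48 mm across, 38 mm high, standing on the work surface; origin at the centre of its underside.
- bushing: Bystander: loose bright steel bushing 54 mm across, 34 mm high, standing on the work surface; origin at the centre of its underside.
Mind the look-alikes: they are no part of the job. There is more than one size of the stand; the one meant has the size given above.

How it is judged:
By the outcome, as a careful person would: the job done as asked, in the order asked, and still so for the second after the job is handed in, with the robot touching nothing.
It also fails if it takes over 72 s, if anything falls off the work surface, if the arm or the gripper's body presses on something with over 40 N, if the wrist force passes 120 N, or if a joint passes its speed limit or range.

## Working session

There is one attempt and no reset: what is moved stays moved. The work goes in short steps, Python scripts to look and compute and a shell command to move; the robot and the scene stay as the last step left them, time stands still between calls to the robot, and variables do not carry over. Pictures are saved under pics/ and viewed, at most 10 in all, crops included, and the job is handed in when it is done.

```bash
mkdir -p pics; cat > h.py <<'E'
import numpy as np, cv2
from bench import ctrl
from scipy.spatial.transform import Rotation as R
np.set_printoptions(precision=4,suppress=True)
def cloud(name):
    ci=ctrl.camera_info(name); im,d=ctrl.get_image(name)
    K=np.array(ci["intrinsics"]);Rm=np.array(ci["R"]);t=np.array(ci["t"])
    v,u=np.mgrid[:400,:640]
    c=np.stack([(u-K[0,2])/K[0,0]*d,(v-K[1,2])/K[1,1]*d,d],-1)
    P=(c-t)@Rm
    P[d==0]=np.nan
    return im,d,P,(K,Rm,t)
def st():
    s=ctrl.get_state(); print(s["time"],s["position"],s["tool_rot"],s["ft_force"],s["grip_width"],s["grip_force"]); return s
E
python3 - <<'E'
from h import *
for n in("top","scene"):
    im,d,P,c=cloud(n); cv2.imwrite(f"pics/{n}0.png",im); np.savez(f"{n}0.npz",im=im,P=P)
    print(n,c)
s=st(); print(R.from_rotvec(s["tool_rot"]).as_matrix())
E
```

```text
top (array([[376.7152,   0.    , 321.0511],
       [  0.    , 376.7152, 195.8118],
       [  0.    ,   0.    ,   1.    ]]), array([[ 0.0039, -1.    , -0.0004],
       [-0.9919, -0.0038, -0.1268],
       [ 0.1268,  0.0009, -0.9919]]), array([-0.0311,  0.6007,  0.8493]))
scene (array([[384.3857,   0.    , 318.6123],
       [  0.    , 384.3857, 198.8824],
       [  0.    ,   0.    ,   1.    ]]), array([[ 0.4308,  0.9023, -0.0154],
       [ 0.5786, -0.2892, -0.7626],
       [-0.6926,  0.3196, -0.6467]]), array([-0.208 , -0.2186,  1.2812]))
0.1 [ 0.2304 -0.6072  0.1926] [-3.0884 -0.5665  0.0006] [0.7645 0.2229 0.0456] 1.0028233853415154 0.0
[[ 0.9349  0.3549 -0.0007]
 [ 0.3549 -0.9349  0.0016]
 [-0.0001 -0.0017 -1.    ]]
```

View pics/top0.png

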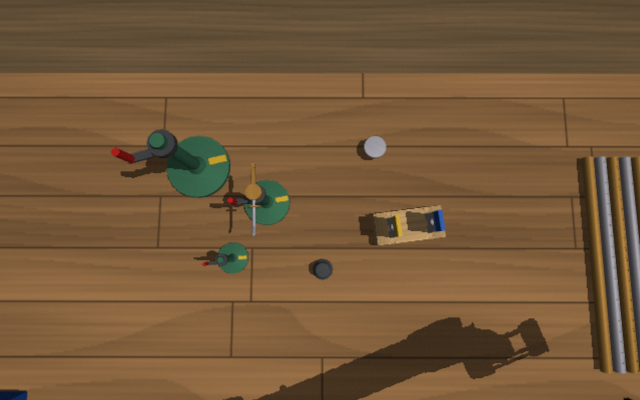

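View pics/scene0.png

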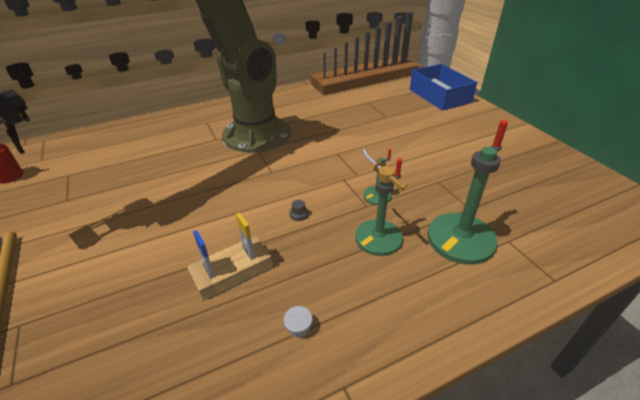

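Top view: the right-size stand (middle) has its base at about (267,202) with the stripe to the right (282,199); its hub is at (254,190), the hook faces down (254,235), the tail up (253,165) and the red pin is at (232,200). Rack is at (410,225) with the yellow gauge at (396,226) and the blue one at (440,221); collet (322,269), bushing (375,147).

```bash
python3 - <<'E'
from h import *
for n in("top","scene"):
    D=np.load(n+"0.npz"); im,P=D["im"],D["P"]
    hsv=cv2.cvtColor(im,cv2.COLOR_BGR2HSV).astype(int); H,S,V=hsv[...,0],hsv[...,1],hsv[...,2]
    x,y,z=P[...,0],P[...,1],P[...,2]
    print(n)
    roi=(abs(x-.58)<.2)&(y>.05)&(y<.26) if n=="x" else (x>.35)&(x<.9)&(y>-.4)&(y<.45)
    g=roi&(H>55)&(H<95)&(S>90)
    b=g&(z>.006)&(z<.025)
    k,l,s,c=cv2.connectedComponentsWithStats(b.astype(np.uint8))
    for i in range(1,k):
        if s[i,4]>60:
            q=P[l==i]; (cx,cy),r=cv2.minEnclosingCircle(q[:,:2].astype(np.float32)); print("green base px",c[i],s[i,4],"c",cx,cy,"r",r,"z",np.median(q[:,2]))
    ye=roi&(H>22)&(H<34)&(S>150)&(V>120)
    for nm,m in(("yellow",ye),("blue",roi&(H>105)&(H<125)&(S>150)),("red",roi&((H<5)|(H>175))&(S>180)),("tall grey",roi&(S<70)&(z>.02))):
        k,l,s,c=cv2.connectedComponentsWithStats(m.astype(np.uint8))
        for i in range(1,k):
            if s[i,4]>8:
                q=P[l==i]; q=q[~np.isnan(q[:,0])]; print(nm,c[i],s[i,4],np.median(q,0),q.min(0),q.max(0))
    # rack top
    m=roi&(z>.030)&(z<.040)&(y<.0)&(y>-.35)
    k,l,s,c=cv2.connectedComponentsWithStats(m.astype(np.uint8))
    for i in range(1,k):
        if s[i,4]>40: q=P[l==i]; print("h36",c[i],s[i,4],q.mean(0),cv2.minAreaRect(q[:,:2].astype(np.float32)))
    m=roi&(z>.18)&(z<.197)&(y>0)&(y<.25)
    q=P[m]; print("hook pts",len(q)); 
    if n=="top":
        a=np.argwhere(m)
        for (v,u) in a[::6]: print((u,v),P[v,u],im[v,u],end=";")
E
```

```text
top
green base px [198.7445 168.6355] 2192 c 0.6764323115348816 0.27209582924842834 r 0.07604755461215973 z 0.019675499880384344
green base px [271.7804 203.9784] 879 c 0.5884475111961365 0.10244908183813095 r 0.05350703373551369 z 0.01477537109748361
green base px [233.5921 257.1129] 505 c 0.4558494985103607 0.1823917031288147 r 0.035824306309223175 z 0.009687956908814256
yellow [217.4651 159.    ] 86 [0.6917 0.222  0.0231] [0.6811 0.2025 0.0158] [0.7027 0.2454 0.0277]
yellow [281.549  198.4706] 51 [0.5976 0.0675 0.0171] [0.5899 0.0532 0.0116] [0.603  0.0824 0.0224]
yellow [397.9322 224.8644] 59 [ 0.5302 -0.189   0.1338] [ 0.5074 -0.1948  0.126 ] [ 0.5467 -0.1844  0.138 ]
yellow [242.4211 256.9474] 19 [0.4569 0.1583 0.0123] [0.4545 0.1491 0.0107] [0.4593 0.1657 0.0154]
blue [438.5506 220.4937] 158 [ 0.5387 -0.2772  0.1248] [ 0.5184 -0.2847  0.0961] [ 0.5584 -0.2732  0.1381]
red [122.3824 154.9059] 170 [0.6441 0.3248 0.2643] [0.6393 0.3211 0.2238] [0.6531 0.3352 0.281 ]
red [231.62 200.48] 50 [0.5713 0.1436 0.1985] [ 0.5669  0.1397 -0.0022] [0.6019 0.2026 0.2032]
red [204.7857 263.71
[... 6876 characters left out ...]
. 250.] 9 [ 0.5607 -0.2727  0.1138] [ 0.5595 -0.2734  0.104 ] [ 0.5625 -0.272   0.1252]
tall grey [297.3594 319.2328] 640 [ 0.7254 -0.1586  0.0344] [ 0.6965 -0.1839  0.024 ] [ 0.7494 -0.131   0.0375]
h36 [297.7436 204.3675] 117 [ 0.4336 -0.0328  0.0371] ((0.431794673204422, -0.032562632113695145), (0.03328578546643257, 0.03130267187952995), 11.126255989074707)
h36 [227.3684 263.4764] 1927 [ 0.5398 -0.2382  0.0362] ((0.5335871577262878, -0.23414738476276398), (0.07820495963096619, 0.16003024578094482), 7.723906517028809)
h36 [297.3245 318.6474] 607 [ 0.7244 -0.1581  0.0344] ((0.7229731678962708, -0.15827086567878723), (0.05199989303946495, 0.052098825573921204), 66.0175552368164)
hook pts 317
```

```bash
python3 -m handwheel '[[0,0,0,-0.01,0,0,-10.2],[0,0,0,-0.01,0,0,-10.2],[0,0,0,-0.01,0,0,-10.2],[0,0,0,-0.01,0,0,-10.2],[0,0,0,-0.01,0,0,-10.2],[0,0,0,-0.01,0,0,-10.2],[0,0,0,-0.01,0,0,-10]]' 20 && python3 -m handwheel '[[0,0.03,0.04,0,0,0,0],[0,0.03,0.045,0,0,0,0],[0,0.03,0.045,0,0,0,0],[0,0.03,0.045,0,0,0,0],[0,0.03,0.045,0,0,0,0],[0,0.03,0.045,0,0,0,0],[0,0.03,0.045,0,0,0,0],[0,0.055,0.02,0,0,0,0],[0,0.055,0,0,0,0,0],[0,0.055,0,0,0,0,0],[0,0.055,0,0,0,0,0],[0,0.055,0,0,0,0,0]]'
```

```text
time: 0.98
position: [0.2305, -0.6075, 0.2633]
tool_rot: [-2.175, -2.265, -0.001]
ft_force: [-0.8, -0.2, -0.2]
grip_width: 0.285
grip_force: 0.0
time: 2.48
position: [0.5431, -0.1098, 0.2631]
tool_rot: [-2.182, -2.259, 0.001]
ft_force: [0.9, -0.1, -0.2]
grip_width: 0.005
grip_force: 0.0
```

```bash
python3 -m handwheel '[[0,0.05,0,0,0,0,0],[0,0.05,0,0,0,0,0],[0,0.05,-0.003,0,0,0,0],[0,0.05,0,0,0,0,0],[0,0.04,0,0,0,0,0],[0,0,0,0,0,0,0]]'; python3 - <<'E'
from h import *
im,d,P,c=cloud("wrist"); cv2.imwrite("pics/w1.png",im); np.savez("w1.npz",im=im,P=P); s=st(); print(R.from_rotvec(s["tool_rot"]).as_matrix())
z=P[...,2]
m=(z>.165)&(z<.203)
k,l,q,cc=cv2.connectedComponentsWithStats(m.astype(np.uint8))
for i in range(1,k):
    if q[i,4]>100: p=P[l==i]; print(cc[i],q[i,4],p.min(0),p.max(0))
E
```

```text
time: 3.22
position: [0.531, 0.1328, 0.2634]
tool_rot: [-2.173, -2.267, -0.001]
ft_force: [0.3, -0.1, -0.7]
grip_width: 0.007
grip_force: 0.0
3.275 [0.5317 0.1298 0.2632] [-2.1782 -2.2633  0.0009] [ 0.6931 -0.6161 -0.9123] 0.00545049637819142 0.0
[[-0.0383  0.9993 -0.0007]
 [ 0.9993  0.0383 -0.0001]
 [-0.0001 -0.0007 -1.    ]]
[512.6271  21.6586] 665 [0.6621 0.2607 0.1651] [0.6802 0.2862 0.1906]
[369.6678 184.2492] 301 [0.5662 0.1424 0.1654] [0.5768 0.153  0.2023]
[384.3927 231.1275] 2251 [0.5037 0.0991 0.165 ] [0.6454 0.1238 0.2028]
```

View pics/w1.png

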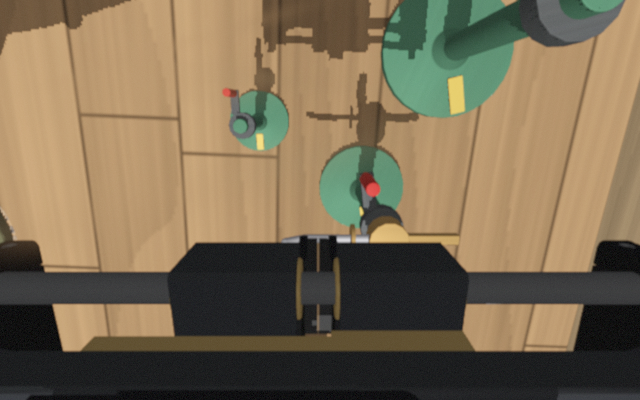

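The wrist view shows the swivel hub (388,228), bar running left to (285,240), tail right (455,240) and the pin (372,187), agreeing with the top view; fingers are on the bar's clockwise side. Descending and starting the sweep.

```bash
python3 -m handwheel '[[0,0,0,0.03,0,0,0],[0,0,0,0.03,0,0,0],[0,0,0,0.023,0,0,0],[0,-0.006,0,0,0,0,0],[0,-0.005,0,0,0,0,0],[0,-0.003,0,0,0,0,0],[0,0,0,0,0,0,0]]' && python3 -m handwheel '[[0,-0.00485,-0.0009,0,0,0,-5],[0,-0.00485,-0.0009,0,0,0,-5],[0,-0.00485,-0.0009,0,0,0,-5],[0,-0.00485,-0.0009,0,0,0,-5]]'
```

```text
time: 4.15
position: [0.5334, 0.1137, 0.1814]
tool_rot: [2.183, 2.258, 0.001]
ft_force: [-0.3, -0.1, -0.6]
grip_width: 0.002
grip_force: 0.0
time: 4.65
position: [0.5326, 0.0947, 0.181]
tool_rot: [1.752, 2.607, 0.001]
ft_force: [-0.2, 1.2, -0.4]
grip_width: 0.008
grip_force: 0.0
```

```bash
python3 -m handwheel '[[0,-0.0058,-0.0009,0,0,0,-5],[0,-0.0058,-0.0009,0,0,0,-5],[0,-0.00485,-0.0009,0,0,0,-5],[0,-0.00485,-0.0009,0,0,0,-5],[0,-0.00485,-0.0009,0,0,0,-5],[0,-0.00485,-0.0009,0,0,0,-5]]';  python3 - <<'E'
from h import *
s=st(); M=R.from_rotvec(s["tool_rot"]).as_matrix(); print(M[:,:2], M.T@s["ft_force"])
im,d,P,c=cloud("top"); cv2.imwrite("pics/t2.png",cv2.resize(im[130:280,170:330],None,fx=4,fy=4)[:600])
E
```

```text
time: 5.4
position: [0.5454, 0.0662, 0.181]
tool_rot: [1.018, 2.971, 0.0]
ft_force: [-0.1, 0.2, 0.3]
grip_width: 0.005
grip_force: 0.0
5.4 [0.5454 0.0662 0.181 ] [1.0181 2.9712 0.0002] [-0.1018  0.2235  0.3374] 0.004545716621230441 0.0
[[-0.7899  0.6133]
 [ 0.6133  0.7899]
 [-0.0007  0.0004]] [ 0.2172  0.1142 -0.3375]
```

View pics/t2.png

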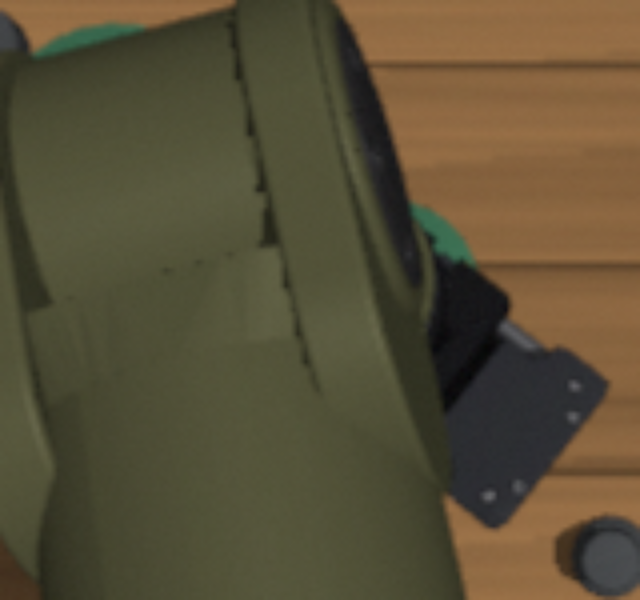

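The arm hides the hook in the top view; checking with the wrist camera's depth.

```bash
python3 - <<'E'
from h import *
s=st(); im,d,P,c=cloud("wrist")
x,y,z=P[...,0],P[...,1],P[...,2]
a=np.array([.588,.103]); r=np.hypot(x-a[0],y-a[1])
m=(z>.184)&(z<.202)&(r>.02)&(r<.09)
th=np.degrees(np.arctan2(y-a[1],x-a[0]))
for lo in range(20,90,8):
    q=m&(r>lo/1000)&(r<=(lo+8)/1000); print(lo,q.sum(),np.histogram(th[q],np.arange(-180,181,20))[0])
cv2.imwrite("pics/w2.png",im)
E
```

```text
5.45 [0.5458 0.0654 0.1809] [ 1.0156  2.9718 -0.0001] [ 0.6963 -0.1158 -0.671 ] 0.008744676043036786 0.0
20 136 [67  1  0  0  0  0  0  0  0  0  0  0  0  0  0  0  0 68]
28 672 [288  19   0   0   0   0   0   0   0   0   0   0   0   0   0   0  30 335]
36 305 [ 93   0   0   0   0   0   0   0   0  15   0   0   0   0 107   0   0  90]
44 816 [107   0   0   0   0   0   0   0   1 133   0   0   0   0 492   0   0  83]
52 313 [117   0   0   0   0   0   0   0   4 100   0   0   0   0  14   0   0  78]
60 196 [125   0   0   0   0   0   0   0   0   0   0   0   0   0   0   0   0  71]
68 191 [132   0   0   0   0   0   0   0   0   0   0   0   0   0   0   0   0  59]
76 208 [158   0   0   0   0   0   0   0   0   0   0   0   0   0   0   0   0  50]
84 13 [13  0  0  0  0  0  0  0  0  0  0  0  0  0  0  0  0  0]
```

View pics/w2.png

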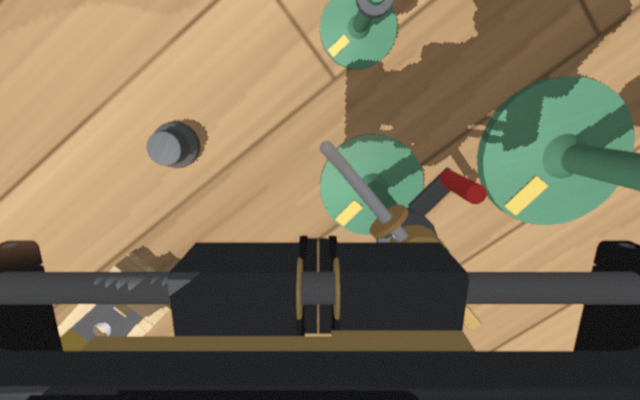

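The wrist view shows the hook (390,230)→(325,147) still facing as before while the fingers are now on its other side: they passed it without touching. I check where the fingertips really are.

```bash
python3 - <<'E'
from h import *
s=st(); im,d,P,(K,Rm,t)=cloud("wrist"); p=np.array(s["position"]); M=R.from_rotvec(s["tool_rot"]).as_matrix()
def pr(X): c=Rm@X+t; return K@c/c[2], c[2]
for dz in (0,-.019,-.04,-.07): print(dz,pr(p+M@[0,0,dz]))
for v in range(230,350,8): print(v,[ (M.T@(P[v,u]-p)).round(3) for u in(303,310,330,250)])
E
```

```text
5.5 [0.5456 0.0658 0.1809] [1.0235 2.9695 0.0002] [ 0.6418 -0.0564  0.5948] 0.005854673335417388 0.0
0 (array([317.4842, 234.611 ,   1.    ]), np.float64(0.20346635694052295))
-0.019 (array([317.4163, 247.3698,   1.    ]), np.float64(0.18515379636166202))
-0.04 (array([317.3237, 264.7682,   1.    ]), np.float64(0.16491359782713155))
-0.07 (array([317.1436, 298.6066,   1.    ]), np.float64(0.13599902849208798))
230 [array([-0.063, -0.017,  0.181]), array([-0.064, -0.009,  0.183]), array([-0.063,  0.014,  0.181]), array([-0.063, -0.077,  0.181])]
238 [array([ 0.011, -0.007, -0.034]), array([ 0.009, -0.004, -0.029]), array([ 0.011,  0.006, -0.035]), array([-0.073, -0.078,  0.182])]
246 [array([ 0.011, -0.007, -0.043]), array([ 0.009, -0.003, -0.039]), array([ 0.011,  0.006, -0.043]), array([ 0.038, -0.017, -0.108])]
254 [array([ 0.011, -0.006, -0.052]), array([ 0.01 , -0.003, -0.05 ]), array([ 0.011,  0.005, -0.053]), array([ 0.038, -0.016, -0.112])]
262 [array([ 0.011, -0.006, -0.06 ]), array([ 0.01 , -0.003, -0.058]), array([ 0.009,  0.005, -0.057]), array([ 0.037, -0.016, -0.116])]
2
[... 668 characters left out ...]
.015, -0.123])]
310 [array([ 0.004, -0.005, -0.085]), array([ 0.   , -0.003, -0.078]), array([ 0.   ,  0.005, -0.078]), array([ 0.029, -0.015, -0.122])]
318 [array([ 0.002, -0.005, -0.086]), array([-0.003, -0.003, -0.079]), array([-0.003,  0.005, -0.079]), array([ 0.027, -0.015, -0.123])]
326 [array([-0.001, -0.005, -0.087]), array([-0.006, -0.003, -0.079]), array([-0.006,  0.005, -0.079]), array([ 0.025, -0.015, -0.123])]
334 [array([-0.002, -0.005, -0.089]), array([-0.2  , -0.01 ,  0.181]), array([-0.2  ,  0.015,  0.181]), array([ 0.023, -0.015, -0.123])]
342 [array([ 0.024, -0.003, -0.127]), array([ 0.023, -0.001, -0.127]), array([ 0.024,  0.003, -0.127]), array([ 0.024, -0.014, -0.127])]
```

```bash
python3 - <<'E'
from h import *
s=st(); p=np.array(s["position"]); M=R.from_rotvec(s["tool_rot"]).as_matrix()
im,d,P,(K,Rm,t)=cloud("scene"); Q=(P-p)@M
c=Rm@p+t; print(K@c/c[2], c[2])
m=(abs(Q[...,0])<.03)&(abs(Q[...,1])<.03)&(Q[...,2]<.03)
h,e=np.histogram(Q[...,2][m],np.arange(-.16,.031,.01)); print(list(zip(e.round(2),h)))
u,v=(K@c/c[2])[:2].astype(int); cv2.imwrite("pics/s2.png",cv2.resize(im[v-80:v+70,u-100:u+100],None,fx=4,fy=4,interpolation=cv2.INTER_NEAREST))
f=m&(abs(Q[...,0])<.015)&(abs(Q[...,1])<.015);q=Q[f]; print(q[np.argsort(-q[:,2])][:25])
E
```

```text
5.55 [0.5453 0.0661 0.1808] [1.0255 2.9691 0.0003] [-0.0291  0.1608  1.0849] 0.0014144113049721482 0.0
[358.4849 170.3067   1.    ] 0.8077253148068
[(np.float64(-0.16), np.int64(174)), (np.float64(-0.15), np.int64(215)), (np.float64(-0.14), np.int64(173)), (np.float64(-0.13), np.int64(159)), (np.float64(-0.12), np.int64(4)), (np.float64(-0.11), np.int64(6)), (np.float64(-0.1), np.int64(4)), (np.float64(-0.09), np.int64(49)), (np.float64(-0.08), np.int64(81)), (np.float64(-0.07), np.int64(50)), (np.float64(-0.06), np.int64(45)), (np.float64(-0.05), np.int64(42)), (np.float64(-0.04), np.int64(37)), (np.float64(-0.03), np.int64(2)), (np.float64(-0.02), np.int64(16)), (np.float64(-0.01), np.int64(6)), (np.float64(0.0), np.int64(0)), (np.float64(0.01), np.int64(0)), (np.float64(0.02), np.int64(0))]
[[-0.0098 -0.0032 -0.0299]
 [-0.0113  0.0072 -0.0299]
 [-0.0126 -0.0069 -0.0313]
 [-0.0106  0.003  -0.0313]
 [-0.0115 -0.001  -0.0313]
 [-0.0114  0.001  -0.0315]
 [-0.0107  0.005  -0.0316]
 [-0.0081  0.0026 -0.032 ]
 [-0.0108  0.007  -0.032 ]
 [ 0.0039  0.0092 -0.0322]
 [-0.0142 -0.0047 -0.0327]
 [-0.0121  0.0092 -0.0331]
 [-0.0111 -0.0011 -0.0335]
 [-0.0108  0.0008 -0.0336]
 [-0.0129 -0.007  -0.0339]
 [-0.0107  0.0049 -0.034 ]
 [-0.0128 -0.005  -0.0341]
 [-0.0093 -0.0035 -0.0344]
 [-0.0129 -0.003  -0.0345]
 [-0.0107  0.0089 -0.0346]
 [-0.0103 -0.0054 -0.0348]
 [-0.0096 -0.0014 -0.0349]
 [-0.0117  0.007  -0.035 ]
 [-0.0112 -0.0073 -0.0351]
 [ 0.0028  0.0091 -0.0353]]
```

View pics/s2.png

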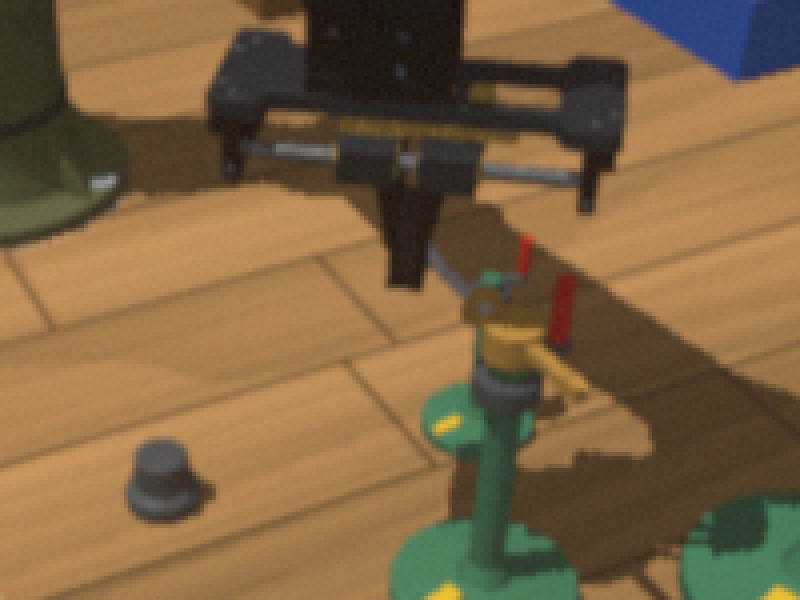

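Both cameras agree: the picture shows the fingertips at crop (403,285), about 31 mm short of the reported TCP (the hook bar is untouched below them). So true tip z = reported z + 0.031; I go back and descend accordingly.

```bash
python3 -m handwheel '[[0,0.00935,0.0031,-0.004,0,0,10],[0,0.00935,0.0031,0,0,0,10],[0,0.00935,0.0031,0,0,0,10],[0,0.00935,0.0031,0,0,0,10],[0,0.00935,0.0031,0,0,0,10],[0,0.008,0,0,0,0,0],[0,0,0,0,0,0,0]]'; python3 - <<'E'
from h import *
s=st(); M=R.from_rotvec(s["tool_rot"]).as_matrix(); p=np.array(s["position"]); a=np.array([.588,.103,p[2]]); print("axis in tool",M.T@(a-p), np.degrees(np.arctan2(M[1,0],M[0,0])))
E
```

```text
time: 6.48
position: [0.5333, 0.1215, 0.1846]
tool_rot: [-2.178, -2.264, -0.0]
ft_force: [-0.8, -0.3, 0.1]
grip_width: 0.007
grip_force: 0.0
6.475 [0.5333 0.1215 0.1846] [-2.1779 -2.2639 -0.0002] [-0.7796 -0.2596  0.0619] 0.006575193472084016 0.0
axis in tool [-0.0206  0.0539 -0.    ] 92.21833760387379
```

```bash
python3 -m handwheel '[[0,0,0,0.018,0,0,0],[0,0,0,0.018,0,0,0],[0,0,0,0,0,0,0]]' && python3 -m handwheel '[[0,-0.004,0,0,0,0,0],[0,-0.003,0,0,0,0,0],[0,-0.00485,-0.0009,0,0,0,-5],[0,-0.00485,-0.0009,0,0,0,-5],[0,-0.00485,-0.0009,0,0,0,-5]]'
```

```text
time: 6.85
position: [0.5319, 0.1196, 0.1459]
tool_rot: [-2.181, -2.257, 0.006]
ft_force: [-0.0, -0.5, 0.4]
grip_width: 0.006
grip_force: 0.0
time: 7.48
position: [0.5326, 0.1006, 0.1486]
tool_rot: [-1.862, -2.528, -0.003]
ft_force: [-0.5, 5.3, -3.2]
grip_width: 0.008
grip_force: 2.2
```

```bash
python3 -m handwheel '[[0,-0.00485,-0.0009,0,0,0,-5],[0,-0.00485,-0.0009,0,0,0,-5],[0,-0.00485,-0.0009,0,0,0,-5],[0,-0.00485,-0.0009,0,0,0,-5],[0,-0.00485,-0.0009,0,0,0,-5],[0,-0.00485,-0.0009,0,0,0,-5],[0,-0.00485,-0.0009,0,0,0,-5],[0,-0.00485,-0.0009,0,0,0,-5],[0,-0.00485,-0.0009,0,0,0,-5],[0,-0.00485,-0.0009,0,0,0,-5],[0,-0.00485,-0.0009,0,0,0,-5]]'; python3 - <<'E'
from h import *
s=st(); M=R.from_rotvec(s["tool_rot"]).as_matrix(); p=np.array(s["position"]); a=np.array([.588,.103,p[2]]); print("axis in tool",M.T@(a-p), np.degrees(np.arctan2(M[1,0],M[0,0])),M.T@s["ft_force"])
E
```

```text
time: 8.85
position: [0.5591, 0.0561, 0.1486]
tool_rot: [-0.484, -3.102, -0.002]
ft_force: [-3.0, 3.6, -1.1]
grip_width: 0.01
grip_force: 2.1
8.85 [0.5591 0.0561 0.1486] [-0.4843 -3.1017 -0.0024] [-3.0135  3.571  -1.1488] 0.009912548525855228 2.0723033230751753
axis in tool [-0.0132  0.0535  0.    ] 162.25037179969308 [3.9558 2.4809 1.1617]
```

```bash
python3 -m handwheel '[[0,-0.00485,-0.0009,0,0,0,-5],[0,-0.00485,-0.0009,0,0,0,-5],[0,-0.0029,-0.0006,0,0,0,-3],[0,-0.0019,-0.0004,0,0,0,-2],[0,0,0,0,0,0,0]]'; python3 -m handwheel '[[0,-0.00097,-0.0002,0,0,0,-1],[0,-0.00097,-0.0002,0,0,0,-1],[0,-0.00097,-0.0002,0,0,0,-1]]';  python3 -m handwheel '[[0,-0.00097,-0.0002,0,0,0,-1],[0,-0.00097,-0.0002,0,0,0,-1]]'
```

```text
time: 9.48
position: [0.573, 0.049, 0.1485]
tool_rot: [-0.082, -3.139, -0.001]
ft_force: [-3.9, 3.4, 0.9]
grip_width: 0.011
grip_force: 1.9
time: 9.85
position: [0.5758, 0.0481, 0.1485]
tool_rot: [0.0, -3.14, -0.0]
ft_force: [-4.1, 3.8, 0.8]
grip_width: 0.003
grip_force: 2.0
time: 10.1
position: [0.5778, 0.0476, 0.1485]
tool_rot: [0.055, -3.14, -0.0]
ft_force: [-4.8, 2.6, -0.3]
grip_width: 0.004
grip_force: 1.9
```

```bash
for i in 1; do python3 -m handwheel '[[0,-0.00097,-0.0002,0,0,0,-1],[0,0,0,0,0,0,0]]'|sed -n '2p;4p'; done; python3 -m handwheel '[[0,-0.00097,-0.0002,0,0,0,-1],[0,0,0,0,0,0,0]]'|sed -n '2p;4p'
```

```text
position: [0.5789, 0.0473, 0.1485]
ft_force: [-4.1, 2.8, -0.1]
position: [0.5801, 0.047, 0.1485]
ft_force: [-3.9, 3.0, 0.3]
```

```bash
python3 -m handwheel '[[0,-0.00097,-0.0002,0,0,0,-1],[0,0,0,0,0,0,0]]'|sed -n '2p;4p'
```

```text
position: [0.5812, 0.0468, 0.1485]
ft_force: [-3.8, 2.4, -0.2]
```

```bash
python3 -m handwheel '[[0,-0.00097,-0.0002,0,0,0,-1],[0,0,0,0,0,0,0]]'|sed -n '2p;4p'; python3 -m handwheel '[[0,-0.00097,-0.0002,0,0,0,-1],[0,0,0,0,0,0,0]]'|sed -n '2p;4p'
```

```text
position: [0.5824, 0.0466, 0.1485]
ft_force: [-4.2, 2.6, -0.4]
position: [0.5835, 0.0464, 0.1485]
ft_force: [-4.4, 2.2, -0.2]
```

```bash
python3 -m handwheel '[[0,-0.00097,-0.0002,0,0,0,-1],[0,0,0,0,0,0,0]]'|sed -n '2p;4p'
```

```text
position: [0.5843, 0.0464, 0.1485]
ft_force: [-4.7, 1.9, 0.3]
```

```bash
python3 -m handwheel '[[0,-0.0005,-0.0001,0,0,0,-0.5],[0,0,0,0,0,0,0]]'|sed -n '2,4p';python3 -m handwheel '[[0,-0.0005,-0.0001,0,0,0,-0.5],[0,0,0,0,0,0,0]]'|sed -n '2,4p'
```

```text
position: [0.5846, 0.0463, 0.1484]
tool_rot: [0.233, -3.132, 0.001]
ft_force: [-6.1, 1.3, 0.8]
position: [0.5849, 0.0462, 0.1484]
tool_rot: [0.247, -3.131, 0.001]
ft_force: [-6.8, 1.7, 0.5]
```

```bash
python3 -m handwheel '[[0,-0.0005,-0.0001,0,0,0,-0.5],[0,0,0,0,0,0,0]]'|sed -n '2,4p'
```

```text
position: [0.5852, 0.0462, 0.1484]
tool_rot: [0.26, -3.129, 0.001]
ft_force: [-6.3, 1.5, 1.6]
```

```bash
python3 -m handwheel '[[0,-0.0006,0,0,0,0,0],[0,0,0,0,0,0,0]]'|sed -n '2,4p';python3 -m handwheel '[[0,-0.0006,0,0,0,0,0],[0,0,0,0,0,0,0]]'|sed -n '2,4p'
```

```text
position: [0.5855, 0.0462, 0.1484]
tool_rot: [0.26, -3.128, 0.001]
ft_force: [-6.7, 0.9, 2.1]
position: [0.5857, 0.0463, 0.1484]
tool_rot: [0.26, -3.128, 0.001]
ft_force: [-8.8, 0.4, 3.2]
```

```bash
python3 -m handwheel '[[0,-0.0005,0,0,0,0,0],[0,0,0,0,0,0,0]]'|sed -n '2,4p'
```

```text
position: [0.586, 0.0463, 0.1483]
tool_rot: [0.26, -3.127, 0.001]
ft_force: [-8.0, 0.4, 2.4]
```

```bash
python3 -m handwheel '[[0,-0.0006,0,0,0,0,0],[0,0,0,0,0,0,0]]'|sed -n '2,4p';python3 -m handwheel '[[0,-0.0004,0,0,0,0,0],[0,0,0,0,0,0,0],[0,0,0,0,0,0,0]]'|sed -n '2,4p'; python3 -c "
from h import *
st()"
```

```text
position: [0.5863, 0.0463, 0.1483]
tool_rot: [0.26, -3.126, 0.002]
ft_force: [-10.2, 0.7, 2.8]
position: [0.5864, 0.0463, 0.1483]
tool_rot: [0.26, -3.126, 0.002]
ft_force: [-11.2, 0.6, 3.8]
13.725 [0.5864 0.0463 0.1483] [ 0.2599 -3.1259  0.0018] [-11.2216   0.5904   3.7911] 0.004075679264031636 4.881775500252843
```

```bash
python3 -m handwheel '[[0,0,0,0,0,0,0],[0,0,0,0,0,0,0]]'|sed -n '2,4p'; python3 -m handwheel '[[0,0.001,0,0,0,0,0],[0,0.002,0,0,0,0,0],[0,0.006,0,0,0,0,0],[0,0.01,0,0,0,0,0],[0.04,0,0,-0.04,0,0,0],[0.04,0,0,-0.04,0,0,0],[0.04,0,0,-0.02,0,0,0],[0.04,0,0,0,0,0,0]]'; python3 - <<'E'
from h import *
s=st(); im,d,P,c=cloud("wrist")
x,y,z=P[...,0],P[...,1],P[...,2]
a=np.array([.588,.103]); r=np.hypot(x-a[0],y-a[1])
m=(z>.184)&(z<.202)&(r<.088)&(r>.033)&(y<.085)
q=P[m]; v=cv2.fitLine(q[:,:2].astype(np.float32),cv2.DIST_HUBER,0,.01,.01).ravel(); print("bar line",v,np.degrees(np.arctan2(v[1],v[0])),len(q),q.min(0),q.max(0))
for lo in range(34,86,6):
    k=m&(r>lo/1e3)&(r<(lo+6)/1e3)
    if k.sum()>3: print(lo,np.median(P[k],0),k.sum())
cv2.imwrite("pics/w3.png",im)
E
```

```text
position: [0.5864, 0.0463, 0.1483]
tool_rot: [0.26, -3.126, 0.002]
ft_force: [-9.4, 0.4, 3.9]
time: 14.98
position: [0.5706, 0.0436, 0.2495]
tool_rot: [-0.259, 3.128, -0.001]
ft_force: [-0.5, 1.3, -0.8]
grip_width: 0.372
grip_force: 0.0
14.975 [0.5706 0.0436 0.2495] [-0.2588  3.1282 -0.0014] [-0.5177  1.2506 -0.8483] 0.3721133673341874 0.0
bar line [ 0.173  -0.9849  0.598   0.0472] -80.04053 572 [0.5914 0.0237 0.1875] [0.6065 0.0707 0.2019]
34 [0.5944 0.0666 0.1923] 78
40 [0.5959 0.0607 0.1924] 70
46 [0.597  0.0547 0.1923] 71
52 [0.598  0.0487 0.1923] 69
58 [0.5988 0.0432 0.1925] 67
64 [0.6    0.0374 0.1928] 74
70 [0.6009 0.0314 0.1962] 81
76 [0.6019 0.0263 0.1986] 53
```

View pics/w3.png

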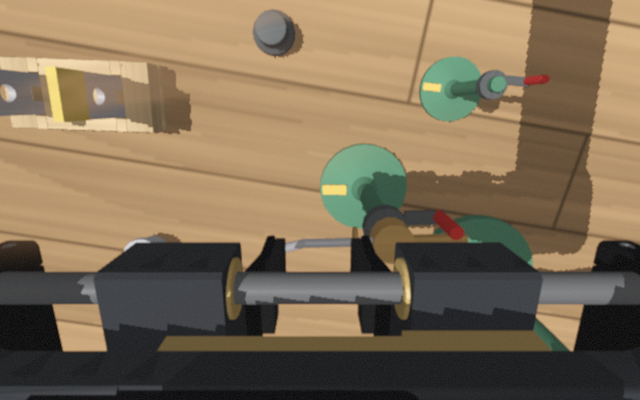

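Hook now points to the striped side (bar (290,245)–(355,240) in the view, line −80°); the yellow gauge is at (55,92) in the rack. Moving over to it for a closer measurement.

```bash
python3 -m handwheel '[[0.04,0.004,-0.04,0,0,0,0],[0.04,0.004,-0.05,0,0,0,0],[0.04,0.004,-0.05,0,0,0,0],[0.04,0.004,-0.05,0,0,0,0],[0.04,0.004,-0.033,0,0,0,0],[0.04,0,0,0,0,0,0],[0.04,0,0,0,0,0,0]]'; cat > g.py <<'E'
from h import *
s=st(); im,d,P,c=cloud("wrist"); cv2.imwrite("pics/w4.png",im)
hsv=cv2.cvtColor(im,cv2.COLOR_BGR2HSV).astype(int);H,S,V=hsv[...,0],hsv[...,1],hsv[...,2]
z=P[...,2]
m=(H>20)&(H<36)&(S>140)&(z>.128)&(z<.14); q=P[m]
print(len(q),np.median(q,0),q.min(0),q.max(0)); r=cv2.minAreaRect(q[:,:2].astype(np.float32)); print(r)
m=(z>.032)&(z<.040)&(P[...,1]<-.1); q=P[m]; print("rack",len(q),cv2.minAreaRect(q[:,:2].astype(np.float32)))
M=R.from_rotvec(s["tool_rot"]).as_matrix(); print("tool y ang",np.degrees(np.arctan2(M[1,1],M[0,1])),"gauge in tool",M.T@(np.array([*r[0],.133])-s["position"]))
E
python3 g.py
```

```text
time: 15.9
position: [0.5863, -0.178, 0.247]
tool_rot: [0.262, -3.129, -0.003]
ft_force: [-0.4, 0.6, 0.4]
grip_width: 0.456
grip_force: 0.0
15.9 [ 0.5863 -0.178   0.247 ] [ 0.2617 -3.1288 -0.0031] [-0.4137  0.6266  0.4073] 0.4563486688537325 0.0
  return _methods._mean(a, axis=axis, dtype=dtype,
  ret = um.true_divide(
Traceback (most recent call last):
  File "g.py", line 6, in <module>
    print(len(q),np.median(q,0),q.min(0),q.max(0)); r=cv2.minAreaRect(q[:,:2].astype(np.float32)); print(r)
                                ~~~~~^^^
ValueError: zero-size array to reduction operation minimum which has no identity
```

```bash
python3 -m handwheel '[[0.04,-0.035,0,0,0,0,1],[0.04,-0.035,0,0,0,0,1],[0.04,0,0,0,0,0,0]]'; python3 g.py
```

```text
time: 16.32
position: [0.6574, -0.1647, 0.2473]
tool_rot: [0.213, -3.134, -0.005]
ft_force: [-0.7, 0.6, 0.1]
grip_width: 0.462
grip_force: 0.0
16.325 [ 0.6574 -0.1647  0.2473] [ 0.2133 -3.134  -0.0046] [-0.6612  0.6222  0.1273] 0.4619797056099855 0.0
  return _methods._mean(a, axis=axis, dtype=dtype,
  ret = um.true_divide(
Traceback (most recent call last):
  File "g.py", line 6, in <module>
    print(len(q),np.median(q,0),q.min(0),q.max(0)); r=cv2.minAreaRect(q[:,:2].astype(np.float32)); print(r)
                                ~~~~~^^^
ValueError: zero-size array to reduction operation minimum which has no identity
```

View pics/w4.png

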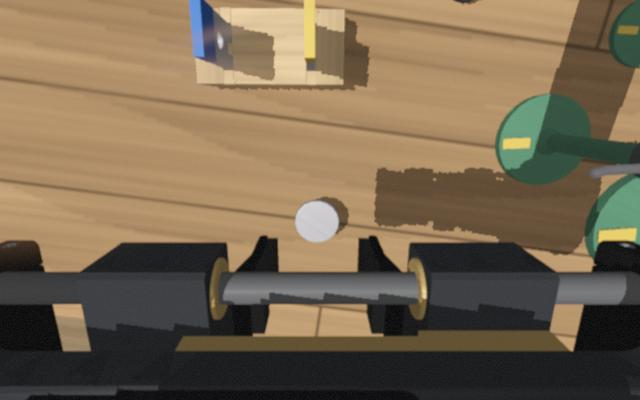

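The view shows the yellow gauge's top edge at (309,30) and the blue one at (202,30); I step closer so that the whole rack is in view.

```bash
sed -i 's/(S>140)&(z>.128)&(z<.14)/(S>100)\&(z>.115)\&(z<.15)/' g.py; python3 -m handwheel '[[0.04,0.035,0,0,0,0,0],[0.04,0,0,0,0,0,0]]'; python3 g.py
```

```text
time: 16.62
position: [0.619, -0.1736, 0.249]
tool_rot: [0.204, -3.133, 0.004]
ft_force: [-0.7, -0.4, 0.9]
grip_width: 0.46
grip_force: 0.0
16.625 [ 0.619  -0.1736  0.249 ] [ 0.2038 -3.1334  0.0039] [-0.7433 -0.4346  0.8592] 0.45978735821901046 0.0
550 [ 0.526  -0.1897  0.1332] [ 0.5045 -0.196   0.1311] [ 0.548  -0.1832  0.1362]
((0.5262258052825928, -0.18976664543151855), (0.043118931353092194, 0.007664843462407589), 7.471240997314453)
rack 9096 ((0.6234869956970215, -0.222727432847023), (0.2606875002384186, 0.15993884205818176), 7.098814964294434)
tool y ang 97.44307062799021 gauge in tool [ 0.0939 -0.0038  0.1162]
```

```bash
python3 -m handwheel '[[0.04,0.045,-0.002,0,0,0,0],[0.04,0.049,-0.002,0,0,0,0],[0.04,0,0,0.03,0,0,0],[0.04,0,0,0.04,0,0,0],[0.04,0,0,0.03,0,0,0],[0.04,0,0,0,0,0,0]]'; python3 - <<'E'
from h import *
s=st(); M=R.from_rotvec(s["tool_rot"]).as_matrix(); print("gauge in tool",M.T@(np.array([.5262,-.1898,.072])-s["position"]))
E
```

```text
time: 17.42
position: [0.5272, -0.1885, 0.1468]
tool_rot: [0.206, -3.131, -0.003]
ft_force: [-0.1, 0.4, 0.1]
grip_width: 0.464
grip_force: 0.0
17.425 [ 0.5272 -0.1885  0.1468] [ 0.2062 -3.1314 -0.0028] [-0.1251  0.3914  0.1096] 0.4635144534775241 0.0
gauge in tool [ 0.0009 -0.0013  0.0748]
```

```bash
python3 -m handwheel '[[0.04,0.001,-0.001,0.03,0,0,0],[0.04,0,0,0.03,0,0,0],[0.04,0,0,0.015,0,0,0],[0.04,0,0,0,0,0,0],[0.02,0,0,0,0,0,0],[0.01,0,0,0,0,0,0],[0,0,0,0,0,0,0],[0,0,0,0,0,0,0],[0,0,0,0,0,0,0],[0,0,0,0,0,0,0]]' 30
```

```text
time: 18.68
position: [0.5279, -0.1901, 0.0738]
tool_rot: [-0.205, 3.135, 0.0]
ft_force: [-0.8, 0.7, 2.6]
grip_width: 0.09
grip_force: 29.9
```

```bash
python3 -m handwheel '[[0,0,0,-0.005,0,0,0],[0,0,0,-0.01,0,0,0],[0,0,0,-0.015,0,0,0],[0,0,0,-0.02,0,0,0],[0,0,0,-0.03,0,0,0],[0,0,0,-0.025,0,0,0],[0,0,0,-0.015,0,0,0],[0,0,0,0,0,0,0]]'; python3 -m handwheel '[[0,-0.02,0.025,0,0,0,0],[0,-0.025,0.035,0,0,0,0],[0,-0.025,0.04,0,0,0,0],[0,-0.025,0.04,0,0,0,0],[0,-0.008,0.02,0,0,0,-2.5],[0,0,0,0,0,0,0],[0,0,0,0,0,0,0]]'; cat > k.py <<'E'
from h import *
s=st(); p=np.array(s["position"]); M=R.from_rotvec(s["tool_rot"]).as_matrix()
f=np.array([np.cos(np.radians(-80)),np.sin(np.radians(-80)),0]); l=np.array([-f[1],f[0],0])
r=p-[.588,.103,0]; print("along hook",r@f,"lateral",r@l,"tool y",np.degrees(np.arctan2(M[1,1],M[0,1])),"F tool",M.T@s["ft_force"])
E
python3 k.py; python3 - <<'E'
from h import *
s=st(); p=np.array(s["position"]); M=R.from_rotvec(s["tool_rot"]).as_matrix()
hf=lambda q:None
for n in("top","scene","wrist"):
    im,d,P,c=cloud(n); cv2.imwrite(f"pics/{n}5.png",im)
    hsv=cv2.cvtColor(im,cv2.COLOR_BGR2HSV).astype(int);H,S=hsv[...,0],hsv[...,1]
    Q=(P-p)@M
    m=(H>20)&(H<36)&(S>100)&(np.abs(Q[...,0])<.035)&(np.abs(Q[...,1])<.015)&(np.abs(Q[...,2]+.06)<.05); q=Q[m]
    if len(q): print(n,len(q),q.min(0),q.max(0))
    m=(np.abs(Q[...,0])<.035)&(np.abs(Q[...,1])<.012)&(Q[...,2]>-.02)&(Q[...,2]<.1); q=Q[m]
    for lo in np.arange(-.02,.1,.01):
        k=q[(q[:,2]>lo)&(q[:,2]<lo+.01)]
        if len(k)>4: print(" ",n,round(lo,3),len(k),k[:,0].min(),k[:,0].max(),np.median(k[:,1]))
E
```

```text
time: 19.68
position: [0.5286, -0.1906, 0.1951]
tool_rot: [-0.205, 3.133, -0.003]
ft_force: [-0.1, 0.2, -2.5]
grip_width: 0.09
grip_force: 30.0
time: 20.55
position: [0.6085, -0.0209, 0.1929]
tool_rot: [0.269, -3.128, 0.003]
ft_force: [0.0, 0.4, -2.6]
grip_width: 0.089
grip_force: 30.0
20.55 [ 0.6085 -0.0209  0.1929] [ 0.2692 -3.1285  0.0026] [ 0.038   0.3932 -2.644 ] 0.08917397130565208 29.963560171891004
along hook 0.12559344050049873 lateral -0.0013046125860960642 tool y 99.83756566499177 F tool [-0.1091  0.3849  2.6432]
20.55 [ 0.6085 -0.0209  0.1929] [ 0.2692 -3.1285  0.0026] [ 0.038   0.3932 -2.644 ] 0.08917397130565208 29.963560171891004
scene 160 [-0.0233 -0.0141 -0.0692] [-0.0006  0.0089 -0.0236]
  scene -0.02 67 -0.022989594850766844 0.020621331524893902 -0.004659889261987859
  scene -0.01 61 -0.022635297565710175 0.022359957869217326 -0.0041643444306659165
  scene 0.0 84 -0.02253365822334015 0.02110783499249231 -0.004403649235852959
  scene 0.01 65 -0.022416792365595253 0.022367234198608858 -0.004702143132694854
  scene 0.02 61 -0.02216670657497213 0.023085137582946596 -0.
[... 437 characters left out ...]
779982 0.023483911271062793 -0.00047784269883256936
  wrist -0.01 64 0.022572846238768048 0.023657470393176602 -0.00048521995755865
  wrist 0.0 62 0.022717191807017142 0.023325943442524227 -0.0004925374167030652
  wrist 0.01 52 0.022690772877667298 0.023461335325404783 -0.00019899631660671855
  wrist 0.02 41 0.022759012552801657 0.023374026816581968 -0.00019680223581387281
  wrist 0.03 41 0.02268619564588707 0.023486979465225974 -0.00019220239385761367
  wrist 0.04 33 0.022834917576529987 0.023399144279064327 -0.000866146791313111
  wrist 0.05 29 0.022947969151452783 0.023414731122079074 -0.00017795635291093848
  wrist 0.06 22 0.022926745140770973 0.023375584255702905 -0.00017447693165651955
```

```bash
python3 -m handwheel '[[0,-0.001,0.015,0,0,0,0],[0,0,0.015,0,0,0,0],[0,0,0.006,0,0,0,0],[0,0,0,0,0,0,0],[0,0,0,0,0,0,0]]' >/dev/null; python3 k.py; python3 - <<'E'
from h import *
im,d,P,(K,Rm,t)=cloud("scene")
c=K@(Rm@[.60,.03,.19]+t); u,v=(c[:2]/c[2]).astype(int); cv2.imwrite("pics/s6.png",cv2.resize(im[v-45:v+45,u-60:u+60],None,fx=6,fy=6,interpolation=cv2.INTER_CUBIC))
f=np.array([np.cos(np.radians(-80)),np.sin(np.radians(-80)),0]); l=np.array([-f[1],f[0],0])
D=P-[.588,.103,.19]; a,b=D@f,D@l; z=P[...,2]
# plate face: a ~ .09+.004 ; hole = missing pixels in plane
m=(abs(a-.092)<.008)&(abs(b)<.026)&(z>.12)&(z<.24); print(np.median(a[m]))
# project plane grid -> test which points belong to plate
a0=np.median(a[m]); 
hole=[]
for bb in np.arange(-.022,.0221,.001):
    for zz in np.arange(.165,.235,.001):
        X=np.array([.588,.103,0])+f*a0+l*bb+[0,0,zz]; c=K@(Rm@X+t); q=np.round(c[:2]/c[2]).astype(int)
        if d[q[1],q[0]]-c[2]>.006: hole.append((bb,zz))
h=np.array(hole); h=h[abs(h[:,0])<.015]; print(len(h),h.mean(0),h.min(0),h.max(0))
E
```

```text
21.325 [0.6039 0.0166 0.1935] [ 0.2726 -3.1297  0.0011] [ 0.0721 -0.0661 -1.8197] 0.08957720168801453 29.96322349878028
along hook 0.08781680920373257 lateral 0.0006723070102556909 tool y 99.95651028476189 F tool [-0.0598 -0.0763  1.8197]
0.09190372010860651
205 [0.002  0.1939] [-0.007  0.165] [0.01  0.208]
```

View pics/s6.png

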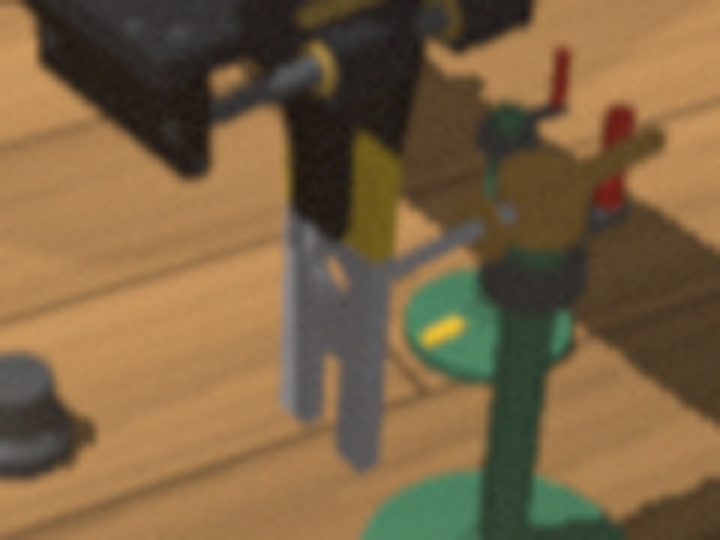

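The crop shows the gauge in the gripper with its hole at (335,268) just outside the hook's end, lined up; hole measured at z≈0.198. Entering stepwise.

```bash
python3 -m handwheel '[[0,0,0.003,0.001,0,0,0],[0,0,0.003,0,0,0,0],[0,0,0,0,0,0,0],[0,0,0,0,0,0,0]]' |sed -n '2p;4p'; python3 k.py;  python3 -m handwheel '[[0,0,0.003,0.0005,0,0,0],[0,0,0.002,0.001,0,0,0],[0,0,0,0,0,0,0],[0,0,0,0,0,0,0]]' |sed -n '2p;4p'; python3 k.py
```

```text
position: [0.6028, 0.0231, 0.1925]
ft_force: [1.2, -0.0, -2.6]
21.875 [0.6028 0.0231 0.1925] [-0.2735  3.1296 -0.0003] [ 1.1953 -0.032  -2.5904] 0.087580474662243 29.963043867610395
along hook 0.08126075032031836 lateral 0.0006946158039410361 tool y 99.98889444371919 F tool [-1.1716 -0.2383  2.5904]
position: [0.6019, 0.028, 0.191]
ft_force: [-0.3, 0.2, -2.7]
22.375 [0.6019 0.028  0.191 ] [ 0.2734 -3.1296  0.0003] [-0.3386  0.2035 -2.7208] 0.08968603443987193 29.963190082926303
along hook 0.07629055322312767 lateral 0.000673163234687987 tool y 99.98497417655524 F tool [0.298  0.2596 2.7208]
```

```bash
python3 -m handwheel '[[0,0,0.003,0.001,0,0,0],[0,0,0.003,0.0015,0,0,0],[0,0,0,0,0,0,0],[0,0,0,0,0,0,0]]' |sed -n '4p'; python3 k.py;  python3 -m handwheel '[[0,0,0.004,0.001,0,0,0],[0,0,0.004,0.0005,0,0,0],[0,0,0.004,0,0,0,0],[0,0,0.006,0,0,0,0],[0,0,0.003,0,0,0,0],[0,0,0,0,0,0,0],[0,0,0,0,0,0,0]]' |sed -n '2p;4p'; python3 k.py
```

```text
ft_force: [0.2, -0.1, -2.4]
22.875 [0.6009 0.0339 0.1885] [-0.2736  3.1296 -0.0003] [ 0.2066 -0.1427 -2.4383] 0.09107711186479546 29.963150604162365
along hook 0.07024359915143005 lateral 0.0006916443306815671 tool y 99.99261696423366 F tool [-0.1787 -0.1759  2.4383]
position: [0.5973, 0.0544, 0.187]
ft_force: [-0.4, -0.2, -2.3]
23.75 [0.5973 0.0544 0.187 ] [ 0.2731 -3.1296  0.0004] [-0.435  -0.1686 -2.2855] 0.08856752375344534 29.96314742602408
along hook 0.0494604364839887 lateral 0.0006783423958642201 tool y 99.97256186141396 F tool [ 0.4574 -0.0901  2.2856]
```

```bash
python3 -m handwheel '[[0,0,0,0.002,0,0,0],[0,0,0,0.002,0,0,0],[0,0,0,0.001,0,0,0],[0,0,0,0,0,0,0],[0,0,0,0,0,0,0]]' |sed -n '2p;4p'; for i in 1; do python3 -m handwheel '[[0,0,0,0.0005,0,0,0],[0,0,0,0,0,0,0]]' |sed -n '4p'; done; python3 -m handwheel '[[0,0,0,0.0005,0,0,0],[0,0,0,0,0,0,0]]' |sed -n '4p'
```

```text
position: [0.5972, 0.0547, 0.1821]
ft_force: [-0.6, 0.1, -2.2]
ft_force: [-0.1, -0.7, -3.0]
ft_force: [0.2, -1.0, -2.9]
```

```bash
python3 -m handwheel '[[0,0,0,0.0005,0,0,0],[0,0,0,0,0,0,0]]' |sed -n '2p;4p'; python3 -m handwheel '[[0,0,0,0.0005,0,0,0],[0,0,0,0,0,0,0]]' |sed -n '2p;4p'
```

```text
position: [0.5973, 0.0547, 0.1806]
ft_force: [0.6, 0.2, -2.0]
position: [0.5975, 0.0547, 0.1804]
ft_force: [0.5, -0.8, -0.3]
```

```bash
python3 -m handwheel '[[0,0,0,0.0003,0,0,0],[0,0,0,0,0,0,0]]' |sed -n '2p;4p'; python3 -m handwheel '[[0.009,0,0,0,0,0,0],[0.012,0,0,0,0,0,0],[0.016,0,0,0,0,0,0],[0.024,0,0,0,0,0,0],[0.024,0,0,0,0,0,0],[0.024,0,0,0,0,0,0]]' 5
```

```text
position: [0.5976, 0.0547, 0.1802]
ft_force: [0.9, 0.5, 2.2]
time: 26.38
position: [0.5972, 0.0547, 0.1797]
tool_rot: [-0.273, 3.13, -0.0]
ft_force: [-0.1, -0.1, 0.9]
grip_width: 0.275
grip_force: 0.0
```

Released with no residual force. Raising straight up, then checking.

```bash
python3 -m handwheel '[[0.024,0,0,-0.005,0,0,0],[0.024,0,0,-0.01,0,0,0],[0.024,0,0,-0.02,0,0,0],[0.024,0,0,-0.03,0,0,0],[0.024,0,0,-0.03,0,0,0],[0.024,-0.03,0,-0.02,0,0,0],[0.024,-0.05,0,0,0,0,0],[0.024,-0.05,0,0,0,0,0],[0.024,0,0,0,0,0,0]]'; python3 - <<'E'
from h import *
im,d,P,(K,Rm,t)=cloud("scene")
a=im[140:300,170:440]; cv2.imwrite("pics/s7.png",cv2.resize(a,None,fx=2.9,fy=2.9,interpolation=cv2.INTER_CUBIC))
hsv=cv2.cvtColor(im,cv2.COLOR_BGR2HSV).astype(int);H,S=hsv[...,0],hsv[...,1]
m=(H>20)&(H<36)&(S>120)&(P[...,2]>.2)&(P[...,2]<.26)&(abs(P[...,0]-.59)<.06)&(abs(P[...,1]-.05)<.06); q=P[m]; print(len(q),np.median(q,0),q.min(0),q.max(0))
E
```

```text
time: 27.5
position: [0.7274, 0.0781, 0.2918]
tool_rot: [0.273, -3.126, -0.005]
ft_force: [-0.8, 0.2, 0.0]
grip_width: 0.278
grip_force: 0.0
339 [0.5978 0.0506 0.2259] [0.569  0.0449 0.2014] [0.6175 0.0757 0.2438]
```

View pics/s7.png

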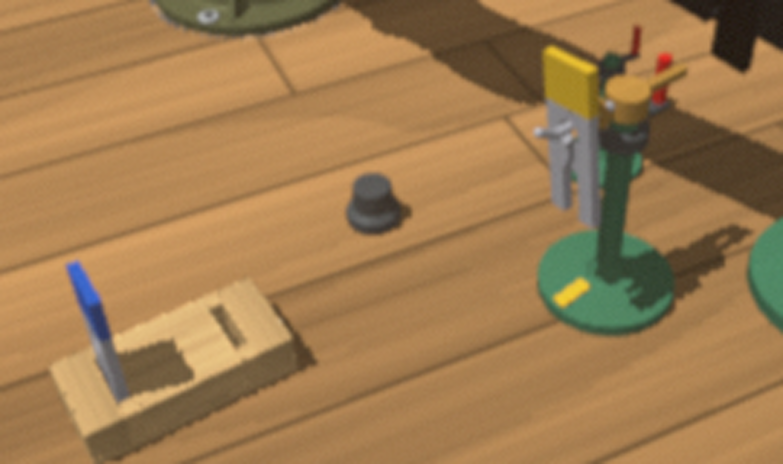

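The gauge hangs by its hole on the hook: the tip pokes through at (545,132), the hook faces the striped side, the blue gauge is still in the rack and the gripper is clear. Handing in.

```bash
python3 -c "
from bench import ctrl
print(ctrl.close_job())"
```

```text
the job is handed in; nothing more can be done
None
```

The job is done and handed in at about 28 s: I turned the hook to the stop pin and pressed it there with about 10 N (peak reading 11.2 N at the push point), then hung the yellow-topped gauge by its hole with the hook facing the striped side; the blue gauge, collet and bushing were not touched (my first sweep passed above the hook without touching it, because the fingertips sit about 31 mm short of the reported TCP).

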